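Switch the pastry case back to chilling

ROBOT

A 6-joint arm with a two-finger parallel gripper is mounted at the origin on the work surface. World frame = base frame: x ahead of the robot, y to its left, z up, the work surface at z = 0. Lengths are in m, angles in rad, forces in N, time in s.
With the tool pointing down it reaches from about 0.4 to 0.925 m from the base axis. Payload 12.5 kg.
Tool frame: the origin (TCP) lies between the finger pads; the fingertips stand 8 mm ahead of it and the grasp point (between the pads) lies 11 mm behind it; z points along the fingers, y is the line along which they close (so a half turn about z gives the same grasp; the last joint's range is limited). The gripper opens to 95 mm and grips with 3 to 60 N. Pads are 20 mm wide; open, the fingers measure 119 mm over their backs; the gripper's body (75 mm by 180 mm) begins 59 mm behind the grasp point.
Start: joints at [-1.292, 0.491, 1.559, -0, 1.092, -0.106], TCP at [0.235, -0.579, 0.223] pointing down, gripper open.
Joint ranges: [-3.1, 3.1], [-0.84, 2.19], [0.05, 2.79], [-1.13, 4.28], [0.06, 2.93], [-2.69, 2.69]. Speed limits (rad/s): [2.22, 2.22, 2.79, 3.14, 3.14, 3.14].

INTERFACE

Orientations are given as a unit quaternion [w, x, y, z].
In Python, from bench import monitor, viewer, order gives the robot as it stands.
- The arm moves only by the tool step_arm, never from a script. Its argument "plan" is a list of rows, each an object with "dp": the shift along the world's x, y, z in mm, a list of three; "rotation": the turn, a rotation vector about the world's x, y, z in degrees, a list of three; "grip": the finger opening in mm, from 0 to 95.1. A call has 1 to 10 rows; each row is the pose to reach, as a shift and turn from the pose commanded when the call began; what a row does not reach only later rows make up. A row lasts 1/8 s, in which the tool goes at most 62.5 mm and 10.7 degrees, less where a joint would pass 70% of its speed; a pose out of reach is approached as far as the arm can. A call with a gripper value outside its range is refused whole. The fingers move at their own pace and stop on an object; "force" is the grip in N (left out, the last holds). Time passes only in rows, so rows that repeat a pose let the fingers close. It gives the time, the measured TCP pose, the force, the opening and the grip force at its end, in the units of the state.
- monitor.read_state(): the state, without advancing time (a new reading comes with each control period).
- viewer.read_camera(name): name is "scene" or "side" or "wrist"; returns the picture (400x640x3 uint8, red, green, blue); there is no depth.
- viewer.camera_model(name): a dict with "mtx" (3x3 intrinsics, pixels), "rvec" (rotation vector, rad) and "tvec" (3), from world to camera coordinates, as OpenCV has them. Camera axes: x right, y down, z forward; pixel columns grow to the right and rows downward; lengths in m; the calibration is good to about 2 mm. A picture is of the moment at which its call begins: read the wrist's pose just before it. camera_model takes no time and is no camera call; for the wrist camera it gives the pose at the moment of the call.
- order.close_job(): hands the job in; it is judged then, once.
The state is a dict: "time": time; "joint_positions": joint angles; "joint_vel": joint speeds; "joint_efforts": joint torques, N m; "tool_pos": TCP position; "tcp_rot": TCP orientation; "contact_force": force on the tool from outside, world axes, zero at the start; "moment": the same for the moment, N m; "gripper_width": finger opening in m; "grip_force": force on a finger pad.
Only numpy, scipy, OpenCV 4.12 (cv2) and the standard library are available. Lean on these libraries where they do the work, as an engineer would, in place of code of your own. Each camera call takes 0.05 s, during which the arm holds its last target. There are 200 camera calls.

TASK

The pastry case has been cleaned and must be set back to chilling on its white control box. Turn the red isolator handle clockwise (seen from above) until you feel it come up firm against its catch, which sits at a different, unseen angle on every box: short of the catch, or forced on over it, the black selector stays locked. Then turn the freed black selector counter-clockwise all the way to its stop at the blue dot and let go, leaving both there; work gently and leave everything else standing where it is.

Things in the scene. Friction and masses are not known exactly. Their poses are not given: they have to be found in the camera images.
- panel: White control box fixed on the counter, 200 mm (its x) by 360 mm (its y) by 90 mm high; origin at the centre of its underside, z up. Its -x long side more or less faces the robot. On top, the red isolator is on the +y half (yellow plate), the black selector on the -y half (grey plate); each is a flat crank with an upright round grip post at its end.
- isolator_axis (a point): Point on the box's top (90 mm above the counter) on the vertical turning axis of the red isolator, 85 mm to +y of the box's centre. A hub of 44 mm diameter, 24 mm high, stands here; the crank's arm, 18 mm wide, runs out from it, its top 20 mm above the box's top.
- isolator_grip (a point): Centre line of the red isolator's upright grip post: 16 mm diameter, 65 mm from the axis, its top 62 mm above the box's top (152 mm above the counter). This point lies 15 mm below the post's top and moves with the handle; z up.
- isolator (a joint): Red isolator angle, rad, growing clockwise from above: 0 = arm along the box's -x (red dot), 1.57 = along +y. Starts at 0 to 0.25. Turning takes 2 to 4 N at the post, 5 to 7 N in the last 0.12 rad before an unseen catch at 0.8 to 1.65 (green marks); there it rises past 9 N. Pushed on about 0.06 rad more, over some 14 N, it jumps over: turn back, retry. Stays where left.
- selector_axis (a point): Point on the box's top (90 mm above the counter) on the vertical turning axis of the black selector, 85 mm to -y of the box's centre. A hub of 44 mm diameter, 24 mm high, stands here; the crank's arm, 18 mm wide, runs out from it, its top 20 mm above the box's top.
- selector_grip (a point): Centre line of the black selector's upright grip post: 16 mm diameter, 65 mm from the axis, its top 62 mm above the box's top (152 mm above the counter). This point lies 15 mm below the post's top and moves with the handle; z up.
- selector (a joint): Black selector angle, rad, growing counter-clockwise from above. Starts at 0, arm along the box's -x (orange dot). Free only while the isolator is against its catch (from 0.04 rad before it to 0.06 past it); else locked, giving under 0.1 rad. Free, it takes 2 to 4 N at the post, up to a firm stop at 1.25 (blue dot, towards the box's -y). Stays where left. Neither handle may take over 80 N.
- tag_holder: Bystander: steel price-tag holder with a white card, 75 x 32 mm, 40 mm high, loose on the box's top near the middle of its far (+x) edge, between the handles; origin under its centre.
- green_cake: Bystander: glossy green domed cake on a round gold board, 72 mm wide, 62 mm high, standing loose in front of the box (robot side); origin under its centre, z up.
- white_cake: Bystander: white six-sided cake on a gold board, 76 mm wide, 43 mm high; origin under its centre, z up.
- pink_tart: Bystander: small brown tart with a pink dome, 68 mm wide, 56 mm high; origin under its centre, z up.
- glass: Bystander: empty dessert glass, 68 mm wide, 70 mm high; origin under its centre, z up.
- mug: Bystander: white mug, 80 mm wide, 85 mm high; origin under its centre, z up.
- server: Bystander: cake server lying on the counter, handle first; origin under its middle.

How it is judged:
By the outcome, as a careful person would: the job done as asked, in the order asked, and still so for the second after the job is handed in, with the robot touching nothing.
It also fails if it takes over 72 s, if anything falls off the work surface, if the arm or the gripper's body presses on something with over 40 N, if the wrist force passes 120 N, or if a joint passes its speed limit or range.

## Working session

There is one attempt and no reset: what is moved stays moved. The work goes in short steps, Python scripts to look and compute and a tool call to move; the robot and the scene stay as the last step left them, time stands still between calls to the robot, and variables do not carry over. Pictures are saved under pics/ and viewed, at most 10 in all, crops included, and the job is handed in when it is done.

Besides the shell and the picture viewer there is one more tool, called after ">>>" by a JSON object that holds its "name" and its "arguments", one argument or row to a line. step_arm: Moves the arm, as the interface text tells. Its arguments: {"type":"object","properties":{"plan":{"type":"array","items":{"type":"object","properties":{"dp":{"type":"array","items":{"type":"number"}},"rotation":{"type":"array","items":{"type":"number"}},"grip":{"type":"number"}}}},"force":{"type":"number"}},"required":["plan"]}

```bash
mkdir -p pics
python3 - <<'E'
from bench import monitor, viewer, order
import cv2
s=monitor.read_state();print({k:s[k] for k in('time','tool_pos','tcp_rot','contact_force','gripper_width')})
for n in('scene','side'):
    cv2.imwrite(f'pics/{n}0.png',viewer.read_camera(n)[:,:,::-1]);print(n,viewer.camera_model(n))
E
```

```text
{'time': 0.0, 'tool_pos': array([ 0.23457306, -0.579049  ,  0.22205517]), 'tcp_rot': array([-5.67499589e-04,  9.81548306e-01,  1.91213491e-01, -4.39846421e-05]), 'contact_force': array([-0.33588978, -0.65731911, -0.6339166 ]), 'gripper_width': 0.09490928973516591}
scene {'mtx': array([[437.37094043,   0.        , 321.55668863],
       [  0.        , 437.37094043, 195.80340962],
       [  0.        ,   0.        ,   1.        ]]), 'rvec': array([ 2.05986244,  1.15995693, -0.52586574]), 'tvec': array([-0.25445219, -0.24341607,  1.77137505])}
side {'mtx': array([[516.92657458,   0.        , 322.97276073],
       [  0.        , 516.92657458, 212.72978796],
       [  0.        ,   0.        ,   1.        ]]), 'rvec': array([ 0.67988885, -2.54721329,  1.20700844]), 'tvec': array([0.47038528, 0.24605836, 1.24120025])}
```

View pics/scene0.png

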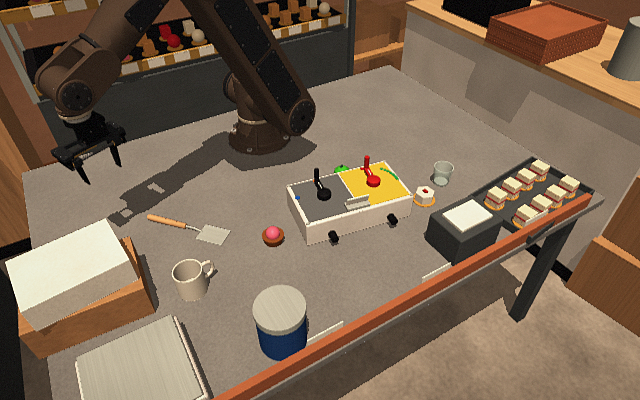

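View pics/side0.png

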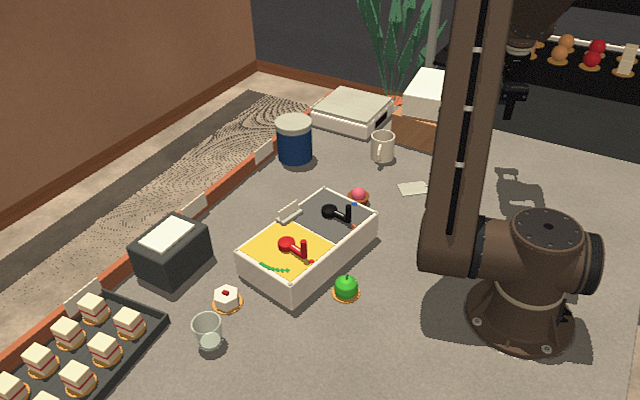

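The scene picture shows the box at about (290-410, 165-240), the side picture at about (237-378, 188-305). The green cake stands on the robot side, and both handles point at the robot. I'll enlarge both.

Run:
```python
import cv2
a=cv2.imread('pics/scene0.png')[140:250,275:435];b=cv2.imread('pics/side0.png')[180:310,225:395]
cv2.imwrite('pics/s1.png',cv2.resize(a,None,fx=5,fy=5,interpolation=cv2.INTER_CUBIC))
cv2.imwrite('pics/d1.png',cv2.resize(b,None,fx=4.5,fy=4.5,interpolation=cv2.INTER_CUBIC))
```

```text
(no output)
```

View pics/s1.png

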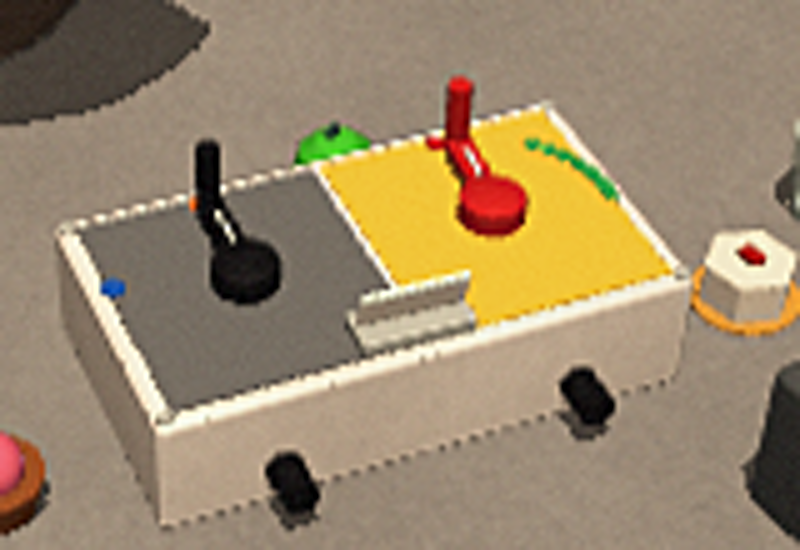

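View pics/d1.png

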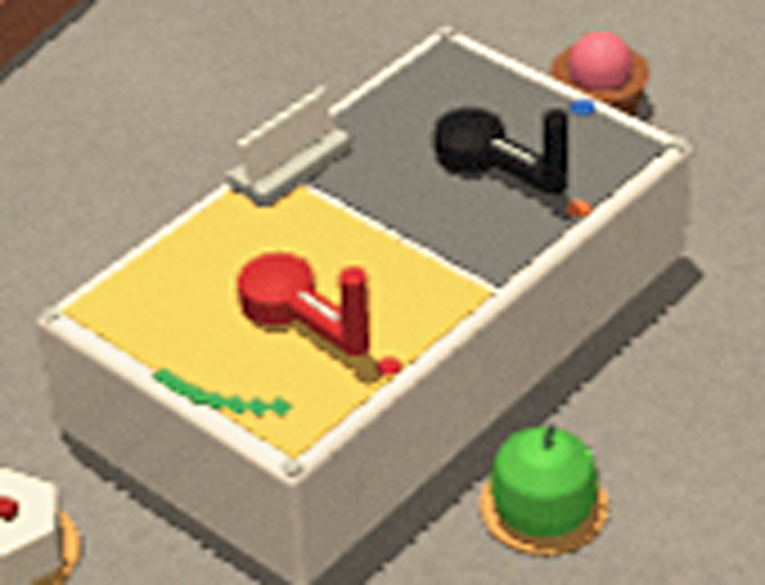

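Corners and post tops read off the crops. I'll fit the box pose and handle angles jointly.

```bash
cat > h.py <<'E'
import numpy as np, cv2
from bench import viewer
from scipy.optimize import least_squares
M={n:viewer.camera_model(n) for n in('scene','side')}
def proj(n,P):
    m=M[n];return cv2.projectPoints(np.array(P,float),m['rvec'],m['tvec'],m['mtx'],None)[0][:,0]
def box(p):
    c,s=np.cos(p[2]),np.sin(p[2]);return lambda q:np.array([p[0]+c*q[0]-s*q[1],p[1]+s*q[0]+c*q[1],q[2]])
def iso(a,z=.137,r=.065):return [-r*np.cos(a),.085+r*np.sin(a),z]
def sel(a,z=.137,r=.065):return [-r*np.cos(a),-.085-r*np.sin(a),z]
E
python3 - <<'E'
from h import *
o={'scene':np.array([(68,232),(547,105),(685,278),(165,418),(460,82),(207,145)])/5+[275,140],
'side':np.array([(683,148),(292,470),(47,318),(445,33),(354,272),(556,115)])/4.5+[225,180]}
def pts(p):
    T=box(p);return [T(q) for q in[(-.1,-.18,.09),(-.1,.18,.09),(.1,.18,.09),(.1,-.18,.09),iso(p[3],.152),sel(p[4],.152)]]
f=lambda p,ns=('scene','side'):np.concatenate([(proj(n,pts(p))-o[n]).ravel() for n in ns])
for ns in(('scene','side'),('scene',),('side',)):
    r=least_squares(f,[.6,0,0,.1,0],args=(ns,));print(ns,r.x.round(4),r.fun.round(1))
    p=r.x;T=box(p);print('iso axis',T((0,.085,.09)),'sel',T((0,-.085,.09)),'grip',T(iso(p[3])),T(sel(p[4])))
# green cake base centre from side
E
```

```text
('scene', 'side') [ 0.5488  0.0677 -0.1662  0.0644  0.0027] [-3.8 -2.3  0.2 -2.5  2.4 -1.1 -2.   2.  -0.7 -0.7 -0.5 -0.7  2.2 -1.6
 -0.2  2.6 -3.9 -0.5 -0.9 -2.7 -0.5  0.1 -0.6 -0.2]
iso axis [0.56281528 0.15153374 0.09      ] sel [ 0.53468479 -0.01612268  0.09      ] grip [0.49953626 0.16639189 0.137     ] [ 0.47055196 -0.00554061  0.137     ]
('scene',) [ 0.5522  0.0686 -0.1663  0.0563  0.018 ] [-3.1 -1.9  1.  -2.   3.4 -0.5 -1.1  2.6 -0.  -0.2 -0.  -0.1]
iso axis [0.56624588 0.15244704 0.09      ] sel [ 0.53811019 -0.01520851  0.09      ] grip [0.5028495  0.16679623 0.137     ] [ 0.47382312 -0.00560788  0.137     ]
('side',) [ 0.5472  0.0665 -0.1671  0.0727 -0.0096] [ 2.9 -1.6  0.5  2.6 -3.2 -0.6 -0.2 -2.7  0.1  0.2 -0.1 -0.1]
iso axis [0.56133076 0.15036216 0.09      ] sel [ 0.53305279 -0.01726945  0.09      ] grip [0.49819119 0.16580216 0.137     ] [ 0.46906562 -0.00583958  0.137     ]
```

The box sits at about (0.549, 0.068), yaw −9.5°, with the isolator at about 0.06 rad, and reach and heights fit. I'll move toward the isolator post high up, with the fingers turned to close along the tangent.

>>> {"name": "step_arm", "arguments": {
  "plan": [
    {"dp": [25,40,2],"rotation": [0,0,10],"grip": 60},
    {"dp": [50,80,4],"rotation": [0,0,20],"grip": 60},
    {"dp": [75,120,6],"rotation": [0,0,30],"grip": 60},
    {"dp": [100,160,8],"rotation": [0,0,40],"grip": 60},
    {"dp": [125,200,10],"rotation": [0,0,50],"grip": 60},
    {"dp": [150,240,12],"rotation": [0,0,60],"grip": 60},
    {"dp": [175,280,14],"rotation": [0,0,70],"grip": 60},
    {"dp": [200,320,16],"rotation": [0,0,80],"grip": 60},
    {"dp": [225,360,18],"rotation": [0,0,90],"grip": 60},
    {"dp": [250,400,20],"rotation": [0,0,100],"grip": 60}
  ],
  "force": 20
}}

```text
time: 1.35
tool_pos: [0.4852, -0.1778, 0.2426]
tcp_rot: [-0.0, 0.482, 0.876, 0.0]
contact_force: [0.2, -0.4, -0.5]
gripper_width: 0.0596
grip_force: 0.0
```

>>> {"name": "step_arm", "arguments": {
  "plan": [
    {"dp": [2,50,0],"rotation": [0,0,8],"grip": 60},
    {"dp": [4,100,0],"rotation": [0,0,16],"grip": 60},
    {"dp": [6,150,0],"rotation": [0,0,24],"grip": 60},
    {"dp": [8,200,0],"rotation": [0,0,32],"grip": 60},
    {"dp": [10,250,0],"rotation": [0,0,40],"grip": 60},
    {"dp": [12,300,0],"rotation": [0,0,45],"grip": 60},
    {"dp": [15,344,0],"rotation": [0,0,45],"grip": 60},
    {"dp": [15,344,0],"rotation": [0,0,45],"grip": 60},
    {"dp": [15,344,0],"rotation": [0,0,45],"grip": 60}
  ]
}}

```text
time: 2.48
tool_pos: [0.4994, 0.1645, 0.2424]
tcp_rot: [-0.0, 0.113, 0.994, -0.0]
contact_force: [0.8, 0.0, 0.4]
gripper_width: 0.0596
grip_force: 0.0
```

Run:
```python
from bench import monitor, viewer
import cv2,numpy as np
np.set_printoptions(precision=4,suppress=True)
s=monitor.read_state();print({k:s[k] for k in('time','joint_positions','tool_pos','contact_force')})
m=viewer.camera_model('wrist');cv2.imwrite('pics/w1.png',viewer.read_camera('wrist')[:,:,::-1])
for P in([.4995,.1664,.152],[.5629,.1515,.114],[.4706,-.0055,.152],[.5347,-.0161,.114]):print(P,cv2.projectPoints(np.array([P]),m['rvec'],m['tvec'],m['mtx'],None)[0].ravel())
```

```text
{'time': 2.475, 'joint_positions': array([ 0.1925,  0.329 ,  1.7743, -0.0001,  1.039 , -1.1527]), 'tool_pos': array([0.4994, 0.1645, 0.2424]), 'contact_force': array([0.835 , 0.0208, 0.4019])}
[0.4995, 0.1664, 0.152] [321.7247 203.3488]
[0.5629, 0.1515, 0.114] [321.0135 256.3081]
[0.4706, -0.0055, 0.152] [102.7456 215.8139]
[0.5347, -0.0161, 0.114] [143.9244 265.8629]
```

View pics/w1.png

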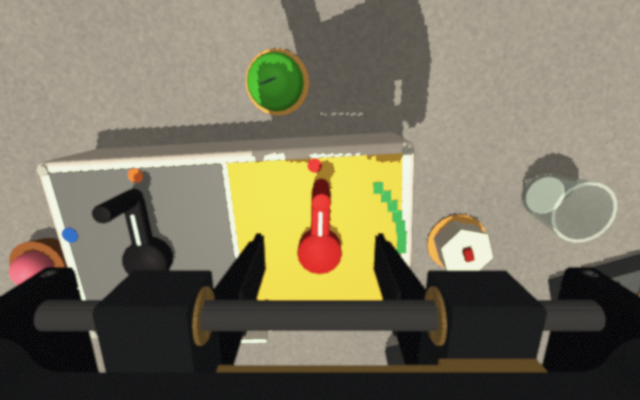

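The wrist view confirms the fit: the red post top is at (321, 203) against 203 predicted, and the black one at (102, 213) against 216. I'll descend and grip softly.

>>> {"name": "step_arm", "arguments": {
  "plan": [
    {"dp": [0,1,-40],"grip": 60},
    {"dp": [0,1,-80],"grip": 60},
    {"dp": [0,1,-114],"grip": 60},
    {"dp": [0,1,-114],"grip": 60},
    {"dp": [0,1,-114],"grip": 30},
    {"dp": [0,1,-114],"grip": 10},
    {"dp": [0,1,-114],"grip": 10},
    {"dp": [0,1,-114],"grip": 10},
    {"dp": [0,1,-114],"grip": 10}
  ],
  "force": 25
}}

```text
invalid input
```

>>> {"name": "step_arm", "arguments": {
  "plan": [
    {"dp": [0,1,-40],"rotation": [0,0,0],"grip": 60},
    {"dp": [0,1,-80],"rotation": [0,0,0],"grip": 60},
    {"dp": [0,1,-114],"rotation": [0,0,0],"grip": 60},
    {"dp": [0,1,-114],"rotation": [0,0,0],"grip": 60},
    {"dp": [0,1,-114],"rotation": [0,0,0],"grip": 30},
    {"dp": [0,1,-114],"rotation": [0,0,0],"grip": 10},
    {"dp": [0,1,-114],"rotation": [0,0,0],"grip": 10},
    {"dp": [0,1,-114],"rotation": [0,0,0],"grip": 10},
    {"dp": [0,1,-114],"rotation": [0,0,0],"grip": 10}
  ],
  "force": 25
}}

```text
time: 3.65
tool_pos: [0.4997, 0.1657, 0.1288]
tcp_rot: [0.0, 0.113, 0.994, 0.0]
contact_force: [0.7, 2.2, 1.1]
gripper_width: 0.0157
grip_force: 24.6
```

```bash
cat > arc.py <<'E'
import numpy as np
from bench import monitor
from h import *
P=[.5485,.0677,-.1662]
T=box(P)
def status(f):
    s=monitor.read_state();t=s['tool_pos'];F=s['contact_force']
    ax=T(f(0,r=0))[:2];d=t[:2]-ax;a0=np.arctan2(d[1],d[0])-P[2]
    sg=-1 if f is iso else 1
    ang=((np.pi-a0) if f is iso else (a0+np.pi)); ang=(ang+np.pi)%(2*np.pi)-np.pi
    u=d/np.hypot(*d);tv=sg*np.array([-u[1],u[0]])
    w,x,y,z=s['tcp_rot'];yaw=np.degrees(np.arctan2(1-2*(x*x+z*z),2*(x*y-w*z)))
    print('t',round(s['time'],2),'pos',(t*1e3).round(1),'r',(1e3*np.hypot(*d)).round(1),'ang',ang.round(3),'Ftan',(F[:2]@tv).round(1),'Frad',(F[:2]@u).round(1),'Fz',F[2].round(1),'yaw',yaw.round(1),'w',round(s['gripper_width']*1e3,1),'gf',round(float(s['grip_force']),1))
    return ang,t
def rows(f,a0,a1,n,c):
    "shift mm from commanded c(mm) to arc points, and yaw deg"
    for a in np.linspace(a0,a1,n+1)[1:]:
        p=1e3*T(f(a))[:2]-c; print(round(a,3),p.round(1),'rot',round(np.degrees((a-a0)*(-1 if f is iso else 1)),1))
E
python3 - <<'E'
from arc import *
status(iso)
rows(iso,.064,.814,10,np.array([499.6,166]))
E
```

```text
t 3.65 pos [499.7 165.7 128.8] r 64.5 ang 0.056 Ftan 2.3 Frad -0.2 Fz 1.1 yaw 77.0 w 15.7 gf 24.6
0.139 [1.  5.1] rot -4.3
0.214 [2.6 9.7] rot -8.6
0.289 [ 4.6 14.1] rot -12.9
0.364 [ 6.9 18.4] rot -17.2
0.439 [ 9.5 22.5] rot -21.5
0.514 [12.4 26.4] rot -25.8
0.589 [15.6 30.1] rot -30.1
0.664 [19.1 33.5] rot -34.4
0.739 [22.8 36.7] rot -38.7
0.814 [26.8 39.5] rot -43.0
```

Gripped (16 mm post). The first part of the arc stays well short of the earliest possible catch.

>>> {"name": "step_arm", "arguments": {
  "plan": [
    {"dp": [1,5.1,0],"rotation": [0,0,-4.3],"grip": 10},
    {"dp": [2.6,9.7,0],"rotation": [0,0,-8.6],"grip": 10},
    {"dp": [4.6,14.1,0],"rotation": [0,0,-12.9],"grip": 10},
    {"dp": [6.9,18.4,0],"rotation": [0,0,-17.2],"grip": 10},
    {"dp": [9.5,22.5,0],"rotation": [0,0,-21.5],"grip": 10},
    {"dp": [12.4,26.4,0],"rotation": [0,0,-25.8],"grip": 10},
    {"dp": [15.6,30.1,0],"rotation": [0,0,-30.1],"grip": 10},
    {"dp": [15.6,30.1,0],"rotation": [0,0,-30.1],"grip": 10},
    {"dp": [15.6,30.1,0],"rotation": [0,0,-30.1],"grip": 10}
  ]
}}

```text
time: 4.78
tool_pos: [0.5163, 0.1952, 0.1288]
tcp_rot: [0.001, 0.367, 0.93, 0.0]
contact_force: [5.3, -5.6, -0.3]
gripper_width: 0.0154
grip_force: 25.0
```

Run:
```python
from arc import *
status(iso)
rows(iso,.589,.989,8,np.array([515.2,196.1]))
```

```text
t 4.78 pos [516.3 195.2 128.8] r 63.6 ang 0.59 Ftan -0.4 Frad -7.7 Fz -0.3 yaw 46.9 w 15.4 gf 25.0
0.639 [2.3 2.3] rot -2.9
0.689 [4.7 4.5] rot -5.7
0.739 [7.2 6.6] rot -8.6
0.789 [9.8 8.5] rot -11.5
0.839 [12.5 10.3] rot -14.3
0.889 [15.3 12. ] rot -17.2
0.939 [18.2 13.5] rot -20.1
0.989 [21.1 14.9] rot -22.9
```

Tracking well. From here I go in 0.1 rad bits, reading the force while moving, with a slightly smaller radius.

Run:
```python
import re
s=open('arc.py').read().replace("def rows(f,a0,a1,n,c):","def rows(f,a0,a1,n,c,r=.0635):").replace("T(f(a))[:2]-c","T(f(a,r=r))[:2]-c")
open('arc.py','w').write(s)
from arc import *
rows(iso,.589,.789,8,np.array([515.2,196.1]))
```

```text
0.614 [2.2 0.1] rot -1.4
0.639 [3.4 1.2] rot -2.9
0.664 [4.5 2.3] rot -4.3
0.689 [5.7 3.4] rot -5.7
0.714 [6.9 4.4] rot -7.2
0.739 [8.1 5.4] rot -8.6
0.764 [9.4 6.3] rot -10.0
0.789 [10.7  7.3] rot -11.5
```

>>> {"name": "step_arm", "arguments": {
  "plan": [
    {"dp": [2.2,0.1,0],"rotation": [0,0,-1.4],"grip": 10},
    {"dp": [3.4,1.2,0],"rotation": [0,0,-2.9],"grip": 10},
    {"dp": [4.5,2.3,0],"rotation": [0,0,-4.3],"grip": 10},
    {"dp": [5.7,3.4,0],"rotation": [0,0,-5.7],"grip": 10}
  ]
}}

```text
time: 5.28
tool_pos: [0.5207, 0.1991, 0.1287]
tcp_rot: [-0.0, 0.413, 0.911, -0.0]
contact_force: [-3.7, -3.5, 5.0]
gripper_width: 0.0156
grip_force: 25.0
```

Run:
```python
from arc import *
status(iso)
rows(iso,.689,1.089,16,np.array([520.9,199.5]))
```

```text
t 5.28 pos [520.7 199.1 128.7] r 63.3 ang 0.684 Ftan -5.1 Frad -0.2 Fz 5.0 yaw 41.2 w 15.6 gf 25.0
0.714 [1.2 1. ] rot -1.4
0.739 [2.4 2. ] rot -2.9
0.764 [3.7 2.9] rot -4.3
0.789 [5.  3.9] rot -5.7
0.814 [6.3 4.8] rot -7.2
0.839 [7.6 5.6] rot -8.6
0.864 [9.  6.5] rot -10.0
0.889 [10.4  7.3] rot -11.5
0.914 [11.7  8. ] rot -12.9
0.939 [13.2  8.8] rot -14.3
0.964 [14.6  9.5] rot -15.8
0.989 [16.  10.1] rot -17.2
1.014 [17.5 10.7] rot -18.6
1.039 [19.  11.3] rot -20.1
1.064 [20.4 11.9] rot -21.5
1.089 [22.  12.4] rot -22.9
```

>>> {"name": "step_arm", "arguments": {
  "plan": [
    {"dp": [1.2,1.0,0],"rotation": [0,0,-1.4],"grip": 10},
    {"dp": [2.4,2.0,0],"rotation": [0,0,-2.9],"grip": 10}
  ]
}}

```text
time: 5.52
tool_pos: [0.5232, 0.2011, 0.1288]
tcp_rot: [-0.0, 0.436, 0.9, -0.0]
contact_force: [-3.4, -4.0, 3.9]
gripper_width: 0.0155
grip_force: 25.0
```

Run:
```python
from arc import *
status(iso)
```

```text
t 5.53 pos [523.2 201.1 128.8] r 63.3 ang 0.733 Ftan -5.1 Frad -1.0 Fz 3.9 yaw 38.3 w 15.5 gf 25.0
```

>>> {"name": "step_arm", "arguments": {
  "plan": [
    {"dp": [1.3,0.9,0],"rotation": [0,0,-1.4],"grip": 10},
    {"dp": [2.6,1.9,0],"rotation": [0,0,-2.9],"grip": 10}
  ]
}}

```text
time: 5.78
tool_pos: [0.5259, 0.203, 0.1288]
tcp_rot: [-0.0, 0.459, 0.888, -0.0]
contact_force: [-2.6, -4.6, 5.2]
gripper_width: 0.0156
grip_force: 25.0
```

Run:
```python
from arc import *
status(iso)
```

```text
t 5.78 pos [525.9 203.  128.8] r 63.2 ang 0.785 Ftan -4.8 Frad -2.2 Fz 5.2 yaw 35.4 w 15.6 gf 25.0
```

>>> {"name": "step_arm", "arguments": {
  "plan": [
    {"dp": [1.3,0.9,0],"rotation": [0,0,-1.4],"grip": 10},
    {"dp": [2.6,1.7,0],"rotation": [0,0,-2.9],"grip": 10}
  ]
}}

```text
time: 6.02
tool_pos: [0.5285, 0.2046, 0.1288]
tcp_rot: [0.0, 0.481, 0.877, -0.0]
contact_force: [-3.2, -3.7, 5.3]
gripper_width: 0.0154
grip_force: 25.0
```

Run:
```python
from arc import *
status(iso)
```

```text
t 6.03 pos [528.5 204.6 128.8] r 63.1 ang 0.835 Ftan -4.6 Frad -1.4 Fz 5.3 yaw 32.5 w 15.4 gf 25.0
```

>>> {"name": "step_arm", "arguments": {
  "plan": [
    {"dp": [1.4,0.9,0],"rotation": [0,0,-1.4],"grip": 10},
    {"dp": [2.8,1.7,0],"rotation": [0,0,-2.9],"grip": 10},
    {"dp": [4.1,2.4,0],"rotation": [0,0,-4.3],"grip": 10}
  ]
}}

```text
time: 6.4
tool_pos: [0.5327, 0.2069, 0.1287]
tcp_rot: [0.0, 0.514, 0.858, -0.0]
contact_force: [-3.2, -4.9, 4.7]
gripper_width: 0.0156
grip_force: 25.0
```

Run:
```python
from arc import *
status(iso)
rows(iso,.914,1.689,31,np.array([532.6,207.5]))
```

```text
t 6.4 pos [532.7 206.9 128.7] r 63.0 ang 0.91 Ftan -5.2 Frad -2.8 Fz 4.7 yaw 28.2 w 15.6 gf 25.0
0.939 [1.5 0.8] rot -1.4
0.964 [2.9 1.5] rot -2.9
0.989 [4.3 2.1] rot -4.3
1.014 [5.8 2.7] rot -5.7
1.039 [7.3 3.3] rot -7.2
1.064 [8.7 3.9] rot -8.6
1.089 [10.3  4.4] rot -10.0
1.114 [11.8  4.9] rot -11.5
1.139 [13.3  5.3] rot -12.9
1.164 [14.8  5.7] rot -14.3
1.189 [16.4  6.1] rot -15.8
1.214 [17.9  6.4] rot -17.2
1.239 [19.5  6.7] rot -18.6
1.264 [21.1  6.9] rot -20.1
1.289 [22.6  7.1] rot -21.5
1.314 [24.2  7.3] rot -22.9
1.339 [25.8  7.4] rot -24.4
1.364 [27.4  7.5] rot -25.8
1.389 [29.   7.5] rot -27.2
1.414 [30.6  7.5] rot -28.6
1.439 [32.1  7.5] rot -30.1
1.464 [33.7  7.4] rot -31.5
1.489 [35.3  7.3] rot -32.9
1.514 [36.9  7.1] rot -34.4
1.539 [38.5  7. ] rot -35.8
1.564 [40.   6.7] rot -37.2
1.589 [41.6  6.5] rot -38.7
1.614 [43.2  6.1] rot -40.1
1.639 [44.7  5.8] rot -41.5
1.664 [46.3  5.4] rot -43.0
1.689 [47.8  5. ] rot -44.4
```

>>> {"name": "step_arm", "arguments": {
  "plan": [
    {"dp": [1.5,0.8,0],"rotation": [0,0,-1.4],"grip": 10},
    {"dp": [2.9,1.5,0],"rotation": [0,0,-2.9],"grip": 10},
    {"dp": [4.3,2.1,0],"rotation": [0,0,-4.3],"grip": 10}
  ]
}}

```text
time: 6.78
tool_pos: [0.537, 0.2089, 0.1287]
tcp_rot: [0.0, 0.546, 0.838, -0.0]
contact_force: [-3.0, -6.8, 4.5]
gripper_width: 0.0153
grip_force: 25.0
```

Run:
```python
from arc import *
status(iso)
```

```text
t 6.78 pos [537.  208.9 128.7] r 62.8 ang 0.986 Ftan -5.5 Frad -5.0 Fz 4.5 yaw 23.9 w 15.3 gf 25.0
```

>>> {"name": "step_arm", "arguments": {
  "plan": [
    {"dp": [1.7,0.1,0],"rotation": [0,0,-1.4],"grip": 10},
    {"dp": [3.3,0.4,0],"rotation": [0,0,-2.9],"grip": 10},
    {"dp": [4.7,1.0,0],"rotation": [0,0,-4.3],"grip": 10}
  ]
}}

```text
time: 7.15
tool_pos: [0.5414, 0.2104, 0.1287]
tcp_rot: [-0.0, 0.577, 0.817, -0.0]
contact_force: [-3.9, -2.5, 5.7]
gripper_width: 0.0155
grip_force: 25.0
```

Run:
```python
from arc import *
status(iso)
```

```text
t 7.15 pos [541.4 210.4 128.7] r 62.6 ang 1.06 Ftan -4.5 Frad -1.1 Fz 5.7 yaw 19.6 w 15.5 gf 25.0
```

>>> {"name": "step_arm", "arguments": {
  "plan": [
    {"dp": [1.6,0.4,0],"rotation": [0,0,-1.4],"grip": 10},
    {"dp": [3.1,0.8,0],"rotation": [0,0,-2.9],"grip": 10},
    {"dp": [4.6,1.1,0],"rotation": [0,0,-4.3],"grip": 10}
  ]
}}

```text
time: 7.52
tool_pos: [0.5459, 0.2117, 0.1288]
tcp_rot: [-0.0, 0.607, 0.795, -0.0]
contact_force: [-4.4, -0.7, 6.1]
gripper_width: 0.0157
grip_force: 25.0
```

Run:
```python
from arc import *
status(iso)
```

```text
t 7.53 pos [545.9 211.7 128.8] r 62.4 ang 1.134 Ftan -4.4 Frad 0.5 Fz 6.1 yaw 15.3 w 15.7 gf 25.0
```

>>> {"name": "step_arm", "arguments": {
  "plan": [
    {"dp": [1.5,0.4,0],"rotation": [0,0,-1.4],"grip": 10},
    {"dp": [3.1,0.7,0],"rotation": [0,0,-2.9],"grip": 10},
    {"dp": [4.6,1.0,0],"rotation": [0,0,-4.3],"grip": 10}
  ]
}}

```text
time: 7.9
tool_pos: [0.5504, 0.2127, 0.1288]
tcp_rot: [-0.0, 0.636, 0.771, -0.0]
contact_force: [-4.9, -0.9, 6.9]
gripper_width: 0.0154
grip_force: 25.0
```

Run:
```python
from arc import *
status(iso)
```

```text
t 7.9 pos [550.4 212.7 128.8] r 62.3 ang 1.209 Ftan -5.0 Frad 0.1 Fz 6.9 yaw 11.0 w 15.4 gf 25.0
```

>>> {"name": "step_arm", "arguments": {
  "plan": [
    {"dp": [1.6,0.3,0],"rotation": [0,0,-1.4],"grip": 10},
    {"dp": [3.2,0.4,0],"rotation": [0,0,-2.9],"grip": 10},
    {"dp": [4.7,0.5,0],"rotation": [0,0,-4.3],"grip": 10}
  ]
}}

```text
time: 8.28
tool_pos: [0.5543, 0.2132, 0.1288]
tcp_rot: [-0.001, 0.665, 0.747, -0.001]
contact_force: [-11.8, -1.5, 10.7]
gripper_width: 0.0155
grip_force: 25.0
```

Run:
```python
from arc import *
status(iso)
```

```text
t 8.28 pos [554.3 213.2 128.8] r 62.2 ang 1.272 Ftan -11.9 Frad 0.0 Fz 10.7 yaw 6.7 w 15.5 gf 25.0
```

Resistance jumped to about 12 N at about 1.27 rad. I'll hold still and read again.

>>> {"name": "step_arm", "arguments": {
  "plan": [
    {"dp": [0,0,0],"rotation": [0,0,0],"grip": 10},
    {"dp": [0,0,0],"rotation": [0,0,0],"grip": 10}
  ]
}}

```text
time: 8.52
tool_pos: [0.5544, 0.2132, 0.1288]
tcp_rot: [-0.001, 0.664, 0.747, -0.001]
contact_force: [-9.3, -1.5, 8.4]
gripper_width: 0.0157
grip_force: 25.0
```

Run:
```python
from arc import *
status(iso)
```

```text
t 8.53 pos [554.4 213.2 128.8] r 62.2 ang 1.274 Ftan -9.4 Frad -0.2 Fz 8.4 yaw 6.7 w 15.7 gf 25.0
```

>>> {"name": "step_arm", "arguments": {
  "plan": [
    {"dp": [0.5,0,0],"rotation": [0,0,-0.4],"grip": 10},
    {"dp": [0.8,0,0],"rotation": [0,0,-0.8],"grip": 10}
  ]
}}

```text
time: 8.78
tool_pos: [0.5549, 0.2132, 0.1288]
tcp_rot: [-0.001, 0.67, 0.743, -0.001]
contact_force: [-11.4, 0.0, 9.6]
gripper_width: 0.0156
grip_force: 25.0
```

Run:
```python
from arc import *
status(iso)
```

```text
t 8.78 pos [554.9 213.2 128.8] r 62.1 ang 1.282 Ftan -11.3 Frad 1.4 Fz 9.6 yaw 5.9 w 15.6 gf 25.0
```

>>> {"name": "step_arm", "arguments": {
  "plan": [
    {"dp": [0.4,0,0],"rotation": [0,0,-0.4],"grip": 10},
    {"dp": [0.8,0,0],"rotation": [0,0,-0.8],"grip": 10}
  ]
}}

```text
time: 9.02
tool_pos: [0.5556, 0.2133, 0.1288]
tcp_rot: [-0.001, 0.675, 0.738, -0.001]
contact_force: [-11.7, 0.4, 9.6]
gripper_width: 0.0156
grip_force: 25.0
```

Run:
```python
from arc import *
status(iso)
```

```text
t 9.03 pos [555.6 213.3 128.8] r 62.1 ang 1.292 Ftan -11.6 Frad 1.7 Fz 9.6 yaw 5.1 w 15.6 gf 25.0
```

>>> {"name": "step_arm", "arguments": {
  "plan": [
    {"dp": [0.4,0,0],"rotation": [0,0,-0.4],"grip": 10},
    {"dp": [0.8,0,0],"rotation": [0,0,-0.8],"grip": 10}
  ]
}}

```text
time: 9.28
tool_pos: [0.5563, 0.2133, 0.1289]
tcp_rot: [-0.001, 0.68, 0.733, -0.001]
contact_force: [-10.6, -0.2, 11.2]
gripper_width: 0.0159
grip_force: 25.0
```

Run:
```python
from arc import *
status(iso)
```

```text
t 9.28 pos [556.3 213.3 128.9] r 62.1 ang 1.303 Ftan -10.6 Frad 0.8 Fz 11.2 yaw 4.3 w 15.9 gf 25.0
```

Flat at about 11 N while moving, so this is the stiffer approach zone and not the catch yet. I'll carry on in small steps.

>>> {"name": "step_arm", "arguments": {
  "plan": [
    {"dp": [0.6,0,0],"rotation": [0,0,-0.5],"grip": 10},
    {"dp": [1.2,0.1,0],"rotation": [0,0,-1],"grip": 10}
  ]
}}

```text
time: 9.52
tool_pos: [0.5571, 0.2133, 0.1288]
tcp_rot: [-0.001, 0.686, 0.727, -0.002]
contact_force: [-13.7, -0.7, 12.9]
gripper_width: 0.0154
grip_force: 25.0
```

Run:
```python
from arc import *
status(iso)
```

```text
t 9.53 pos [557.1 213.3 128.8] r 62.0 ang 1.316 Ftan -13.7 Frad 0.5 Fz 12.9 yaw 3.3 w 15.4 gf 25.0
```

>>> {"name": "step_arm", "arguments": {
  "plan": [
    {"dp": [0,0,0],"rotation": [0,0,0],"grip": 10},
    {"dp": [0,0,0],"rotation": [0,0,0],"grip": 10}
  ]
}}

```text
time: 9.78
tool_pos: [0.5572, 0.2133, 0.1288]
tcp_rot: [-0.001, 0.686, 0.727, -0.001]
contact_force: [-14.4, -1.1, 11.5]
gripper_width: 0.0156
grip_force: 25.0
```

Run:
```python
from arc import *
status(iso)
import time
for i in range(1):status(iso)
```

```text
t 9.78 pos [557.2 213.3 128.8] r 62.0 ang 1.318 Ftan -14.4 Frad 0.1 Fz 11.5 yaw 3.3 w 15.6 gf 25.0
t 9.78 pos [557.2 213.3 128.8] r 62.0 ang 1.318 Ftan -14.4 Frad 0.1 Fz 11.5 yaw 3.3 w 15.6 gf 25.0
```

Static force is now 14.4 N and it rises with displacement, so the handle is firm against the catch at about 1.32 rad. I'll unload gently without pushing further and see where it stays.

>>> {"name": "step_arm", "arguments": {
  "plan": [
    {"dp": [-0.7,0,0],"rotation": [0,0,0],"grip": 10},
    {"dp": [-1.4,0,0],"rotation": [0,0,0],"grip": 10},
    {"dp": [-1.9,0,0],"rotation": [0,0,0],"grip": 10},
    {"dp": [-1.9,0,0],"rotation": [0,0,0],"grip": 10}
  ]
}}

```text
time: 10.28
tool_pos: [0.557, 0.2132, 0.129]
tcp_rot: [-0.0, 0.686, 0.727, -0.0]
contact_force: [-3.9, -1.5, 6.9]
gripper_width: 0.0156
grip_force: 25.0
```

Run:
```python
from arc import *
status(iso)
```

```text
t 10.28 pos [557.  213.2 129. ] r 62.0 ang 1.314 Ftan -4.0 Frad -1.1 Fz 6.9 yaw 3.3 w 15.6 gf 25.0
```

>>> {"name": "step_arm", "arguments": {
  "plan": [
    {"dp": [0,0,0],"rotation": [0,0,0],"grip": 30},
    {"dp": [0,0,0],"rotation": [0,0,0],"grip": 55},
    {"dp": [0,0,0],"rotation": [0,0,0],"grip": 55},
    {"dp": [0,0,30],"rotation": [0,0,0],"grip": 55},
    {"dp": [0,0,70],"rotation": [0,0,0],"grip": 55},
    {"dp": [0,0,114],"rotation": [0,0,0],"grip": 55},
    {"dp": [-8,-20,114],"rotation": [0,0,-10],"grip": 55},
    {"dp": [-16,-40,114],"rotation": [0,0,-20],"grip": 55}
  ]
}}

```text
time: 11.28
tool_pos: [0.5412, 0.1728, 0.2431]
tcp_rot: [0.0, 0.804, 0.595, 0.001]
contact_force: [0.3, -0.0, -0.6]
gripper_width: 0.0549
grip_force: 0.0
```

>>> {"name": "step_arm", "arguments": {
  "plan": [
    {"dp": [-8,-22,0],"rotation": [0,0,-10],"grip": 55},
    {"dp": [-16,-44,0],"rotation": [0,0,-20],"grip": 55},
    {"dp": [-24,-66,0],"rotation": [0,0,-30],"grip": 55},
    {"dp": [-32,-88,0],"rotation": [0,0,-40],"grip": 55},
    {"dp": [-40,-110,0],"rotation": [0,0,-50],"grip": 55},
    {"dp": [-48,-132,0],"rotation": [0,0,-60],"grip": 55},
    {"dp": [-56,-154,0],"rotation": [0,0,-70],"grip": 55},
    {"dp": [-64,-170,0],"rotation": [0,0,-79],"grip": 55},
    {"dp": [-70.7,-178.8,0],"rotation": [0,0,-83],"grip": 55},
    {"dp": [-70.7,-178.8,0],"rotation": [0,0,-83],"grip": 55}
  ]
}}

```text
time: 12.52
tool_pos: [0.4705, -0.0062, 0.2428]
tcp_rot: [0.0, 0.996, -0.084, 0.0]
contact_force: [1.5, -0.0, 0.4]
gripper_width: 0.0554
grip_force: 0.0
```

Run:
```python
from arc import *
status(sel)
im=viewer.read_camera('scene')[120:260,265:435,::-1]
cv2.imwrite('pics/s2.png',cv2.resize(im,None,fx=4,fy=4,interpolation=cv2.INTER_CUBIC))
m=viewer.camera_model('wrist');w=viewer.read_camera('wrist')[:,:,::-1]
cv2.imwrite('pics/w2.png',w)
for q in(T(sel(0,.152)),T(sel(0,.114,0)),T(iso(1.315,.152)),T(iso(0,.114,0))):print(cv2.projectPoints(np.array([q]),m['rvec'],m['tvec'],m['mtx'],None)[0].ravel())
```

```text
t 12.53 pos [470.5  -6.2 242.8] r 64.7 ang 0.012 Ftan -0.2 Frad -1.5 Fz 0.4 yaw -99.7 w 55.4 gf 0.0
[318.68878684 206.82565637]
[318.52694588 119.04506299]
[  6.83468768 145.89517817]
[116.16953067 119.52754681]
```

View pics/w2.png

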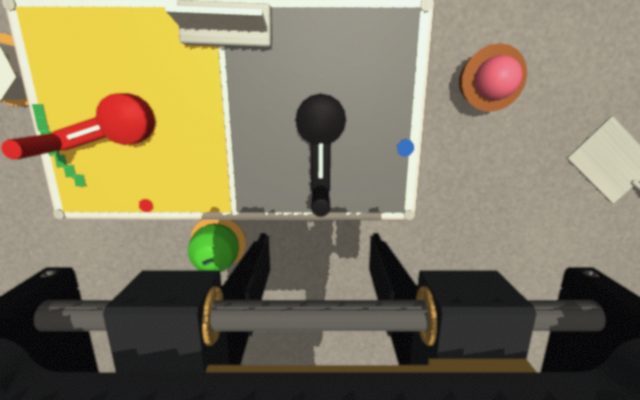

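The wrist view shows the black post at (320, 205), as predicted, and the isolator left at its catch angle with its post at (12, 148). I'll descend and grip the selector.

>>> {"name": "step_arm", "arguments": {
  "plan": [
    {"dp": [0,0,-40],"rotation": [0,0,0],"grip": 55},
    {"dp": [0,0,-80],"rotation": [0,0,0],"grip": 55},
    {"dp": [0,0,-114],"rotation": [0,0,0],"grip": 55},
    {"dp": [0,0,-114],"rotation": [0,0,0],"grip": 55},
    {"dp": [0,0,-114],"rotation": [0,0,0],"grip": 30},
    {"dp": [0,0,-114],"rotation": [0,0,0],"grip": 10},
    {"dp": [0,0,-114],"rotation": [0,0,0],"grip": 10},
    {"dp": [0,0,-114],"rotation": [0,0,0],"grip": 10},
    {"dp": [0,0,-114],"rotation": [0,0,0],"grip": 10}
  ]
}}

```text
time: 13.75
tool_pos: [0.4705, -0.0066, 0.129]
tcp_rot: [0.001, 0.996, -0.084, 0.0]
contact_force: [-3.0, -7.1, 4.4]
gripper_width: 0.0157
grip_force: 25.0
```

Run:
```python
from arc import *
status(sel)
rows(sel,0,1.3,26,np.array([470.5,-5.5]),.064)
```

```text
t 13.75 pos [470.5  -6.6 129. ] r 64.6 ang 0.018 Ftan 7.4 Frad 2.0 Fz 4.4 yaw -99.6 w 15.7 gf 25.0
0.05 [ 0.4 -3.2] rot 2.9
0.1 [ 0.1 -6.4] rot 5.7
0.15 [-0.1 -9.6] rot 8.6
0.2 [ -0.  -12.8] rot 11.5
0.25 [  0.2 -16. ] rot 14.3
0.3 [  0.5 -19.2] rot 17.2
0.35 [  1.  -22.3] rot 20.1
0.4 [  1.7 -25.5] rot 22.9
0.45 [  2.5 -28.5] rot 25.8
0.5 [  3.5 -31.6] rot 28.6
0.55 [  4.6 -34.6] rot 31.5
0.6 [  5.9 -37.5] rot 34.4
0.65 [  7.3 -40.4] rot 37.2
0.7 [  8.8 -43.2] rot 40.1
0.75 [ 10.5 -45.9] rot 43.0
0.8 [ 12.4 -48.5] rot 45.8
0.85 [ 14.3 -51.1] rot 48.7
0.9 [ 16.4 -53.5] rot 51.6
0.95 [ 18.6 -55.8] rot 54.4
1.0 [ 20.9 -58. ] rot 57.3
1.05 [ 23.3 -60.1] rot 60.2
1.1 [ 25.9 -62.1] rot 63.0
1.15 [ 28.5 -63.9] rot 65.9
1.2 [ 31.2 -65.6] rot 68.8
1.25 [ 34.  -67.2] rot 71.6
1.3 [ 36.9 -68.6] rot 74.5
```

>>> {"name": "step_arm", "arguments": {
  "plan": [
    {"dp": [0.2,-3.2,0],"rotation": [0,0,2.9],"grip": 10},
    {"dp": [0.1,-6.4,0],"rotation": [0,0,5.7],"grip": 10},
    {"dp": [-0.1,-9.6,0],"rotation": [0,0,8.6],"grip": 10}
  ]
}}

```text
time: 14.12
tool_pos: [0.4696, -0.0153, 0.129]
tcp_rot: [-0.0, 1.0, -0.009, -0.001]
contact_force: [-5.0, 2.2, 8.2]
gripper_width: 0.0157
grip_force: 25.0
```

Run:
```python
from arc import *
status(sel)
```

```text
t 14.12 pos [469.6 -15.3 129. ] r 64.8 ang 0.153 Ftan -2.1 Frad 5.0 Fz 8.2 yaw -91.0 w 15.7 gf 25.0
```

It's free: 0.15 rad with only about 2 N. I'll carry on.

>>> {"name": "step_arm", "arguments": {
  "plan": [
    {"dp": [-0.3,-3.2,0],"rotation": [0,0,2.9],"grip": 10},
    {"dp": [-0.2,-6.4,0],"rotation": [0,0,5.7],"grip": 10},
    {"dp": [0,-9.6,0],"rotation": [0,0,8.6],"grip": 10},
    {"dp": [0.4,-12.7,0],"rotation": [0,0,11.5],"grip": 10},
    {"dp": [1.0,-15.9,0],"rotation": [0,0,14.3],"grip": 10},
    {"dp": [1.8,-19,0],"rotation": [0,0,17.2],"grip": 10},
    {"dp": [2.8,-22.1,0],"rotation": [0,0,20.1],"grip": 10},
    {"dp": [3.9,-25.1,0],"rotation": [0,0,22.9],"grip": 10},
    {"dp": [5.2,-28.1,0],"rotation": [0,0,25.8],"grip": 10},
    {"dp": [6.6,-31,0],"rotation": [0,0,28.6],"grip": 10}
  ]
}}

```text
time: 15.38
tool_pos: [0.4766, -0.0462, 0.129]
tcp_rot: [-0.0, 0.971, 0.239, -0.0]
contact_force: [-2.5, 2.6, 4.6]
gripper_width: 0.0154
grip_force: 25.0
```

Run:
```python
from arc import *
status(sel)
rows(sel,.65,1.35,14,np.array([477.,-46.1]),.065)
```

```text
t 15.38 pos [476.6 -46.2 129. ] r 65.2 ang 0.647 Ftan -3.5 Frad 1.0 Fz 4.6 yaw -62.4 w 15.4 gf 25.0
0.7 [ 1.5 -3.1] rot 2.9
0.75 [ 3.2 -5.9] rot 5.7
0.8 [ 5.1 -8.5] rot 8.6
0.85 [  7.1 -11.1] rot 11.5
0.9 [  9.2 -13.6] rot 14.3
0.95 [ 11.4 -15.9] rot 17.2
1.0 [ 13.8 -18.2] rot 20.1
1.05 [ 16.2 -20.3] rot 22.9
1.1 [ 18.8 -22.3] rot 25.8
1.15 [ 21.4 -24.1] rot 28.6
1.2 [ 24.2 -25.9] rot 31.5
1.25 [ 27.  -27.5] rot 34.4
1.3 [ 29.9 -28.9] rot 37.2
1.35 [ 32.9 -30.2] rot 40.1
```

>>> {"name": "step_arm", "arguments": {
  "plan": [
    {"dp": [1.5,-3.1,0],"rotation": [0,0,2.9],"grip": 10},
    {"dp": [3.2,-5.9,0],"rotation": [0,0,5.7],"grip": 10},
    {"dp": [5.1,-8.5,0],"rotation": [0,0,8.6],"grip": 10},
    {"dp": [7.1,-11.1,0],"rotation": [0,0,11.5],"grip": 10},
    {"dp": [9.2,-13.6,0],"rotation": [0,0,14.3],"grip": 10},
    {"dp": [11.4,-15.9,0],"rotation": [0,0,17.2],"grip": 10},
    {"dp": [13.8,-18.2,0],"rotation": [0,0,20.1],"grip": 10},
    {"dp": [16.2,-20.3,0],"rotation": [0,0,22.9],"grip": 10},
    {"dp": [18.8,-22.3,0],"rotation": [0,0,25.8],"grip": 10},
    {"dp": [21.4,-24.1,0],"rotation": [0,0,28.6],"grip": 10}
  ]
}}

```text
time: 16.62
tool_pos: [0.498, -0.0699, 0.1289]
tcp_rot: [-0.001, 0.882, 0.471, -0.0]
contact_force: [-3.1, 6.2, 5.5]
gripper_width: 0.0157
grip_force: 25.0
```

Run:
```python
from arc import *
status(sel)
rows(sel,1.15,1.35,8,np.array([498.4,-70.2]),.065)
```

```text
t 16.62 pos [498.  -69.9 128.9] r 65.0 ang 1.142 Ftan -6.1 Frad -3.4 Fz 5.5 yaw -33.8 w 15.7 gf 25.0
1.175 [ 1.4 -0.9] rot 1.4
1.2 [ 2.8 -1.8] rot 2.9
1.225 [ 4.2 -2.6] rot 4.3
1.25 [ 5.6 -3.4] rot 5.7
1.275 [ 7.1 -4.1] rot 7.2
1.3 [ 8.5 -4.8] rot 8.6
1.325 [10.  -5.5] rot 10.0
1.35 [11.5 -6.1] rot 11.5
```

Now slowly to the stop, reading force.

>>> {"name": "step_arm", "arguments": {
  "plan": [
    {"dp": [1.5,-0.7,0],"rotation": [0,0,1.4],"grip": 10},
    {"dp": [2.9,-1.5,0],"rotation": [0,0,2.9],"grip": 10},
    {"dp": [4.3,-2.3,0],"rotation": [0,0,4.3],"grip": 10},
    {"dp": [5.7,-3.1,0],"rotation": [0,0,5.7],"grip": 10}
  ]
}}

```text
time: 17.12
tool_pos: [0.5029, -0.0728, 0.1288]
tcp_rot: [-0.001, 0.858, 0.514, -0.001]
contact_force: [-10.3, 8.3, 11.0]
gripper_width: 0.0157
grip_force: 25.0
```

Run:
```python
from arc import *
status(sel)
```

```text
t 17.12 pos [502.9 -72.8 128.8] r 64.9 ang 1.229 Ftan -13.1 Frad -2.3 Fz 11.0 yaw -28.1 w 15.7 gf 25.0
```

>>> {"name": "step_arm", "arguments": {
  "plan": [
    {"dp": [0.8,-0.4,0],"rotation": [0,0,0.7],"grip": 10},
    {"dp": [1.5,-0.7,0],"rotation": [0,0,1.4],"grip": 10},
    {"dp": [1.5,-0.7,0],"rotation": [0,0,1.4],"grip": 10}
  ]
}}

```text
time: 17.5
tool_pos: [0.5029, -0.0728, 0.1288]
tcp_rot: [-0.003, 0.852, 0.524, -0.002]
contact_force: [-13.4, 9.0, 13.2]
gripper_width: 0.0156
grip_force: 25.0
```

Run:
```python
from arc import *
status(sel)
```

```text
t 17.5 pos [502.9 -72.8 128.8] r 64.9 ang 1.229 Ftan -16.1 Frad -1.4 Fz 13.2 yaw -26.8 w 15.6 gf 25.0
```

Firm stop: no motion as the force rises. I'll unload, open and lift straight up.

>>> {"name": "step_arm", "arguments": {
  "plan": [
    {"dp": [-1.0,0.5,0],"rotation": [0,0,0],"grip": 10},
    {"dp": [-2.2,1.0,0],"rotation": [0,0,0],"grip": 10},
    {"dp": [-2.2,1.0,0],"rotation": [0,0,0],"grip": 10},
    {"dp": [-2.2,1.0,0],"rotation": [0,0,0],"grip": 30},
    {"dp": [-2.2,1.0,0],"rotation": [0,0,0],"grip": 50},
    {"dp": [-2.2,1.0,0],"rotation": [0,0,0],"grip": 50},
    {"dp": [-2.2,1.0,30],"rotation": [0,0,0],"grip": 50},
    {"dp": [-2.2,1.0,80],"rotation": [0,0,0],"grip": 50},
    {"dp": [-2.2,1.0,130],"rotation": [0,0,0],"grip": 50},
    {"dp": [-2.2,1.0,180],"rotation": [0,0,0],"grip": 50}
  ]
}}

```text
time: 18.75
tool_pos: [0.5032, -0.0733, 0.3104]
tcp_rot: [0.0, 0.852, 0.524, 0.0]
contact_force: [0.8, -0.9, -0.9]
gripper_width: 0.0501
grip_force: 0.0
```

Run:
```python
from arc import *
status(sel)
m=viewer.camera_model('wrist');cv2.imwrite('pics/w3.png',viewer.read_camera('wrist')[:,:,::-1])
for a in(1.2,1.25):print(a,cv2.projectPoints(np.array([T(sel(a,.152))]),m['rvec'],m['tvec'],m['mtx'],None)[0].ravel())
a=viewer.read_camera('scene')[130:250,265:435,::-1];b=viewer.read_camera('side')[180:310,225:395,::-1]
f=lambda i:cv2.resize(i,(400,300),interpolation=cv2.INTER_CUBIC)
w=cv2.resize(cv2.imread('pics/w3.png'),(480,300))
cv2.imwrite('pics/f.png',np.vstack([np.hstack([f(a),f(b)]),np.hstack([w,np.zeros((300,320,3),np.uint8)])]))
```

```text
t 18.75 pos [503.2 -73.3 310.4] r 65.2 ang 1.237 Ftan 1.1 Frad 0.4 Fz -0.9 yaw -26.8 w 50.1 gf 0.0
1.2 [315.63840794 183.18791067]
1.25 [318.95725721 183.32912444]
```

View pics/f.png

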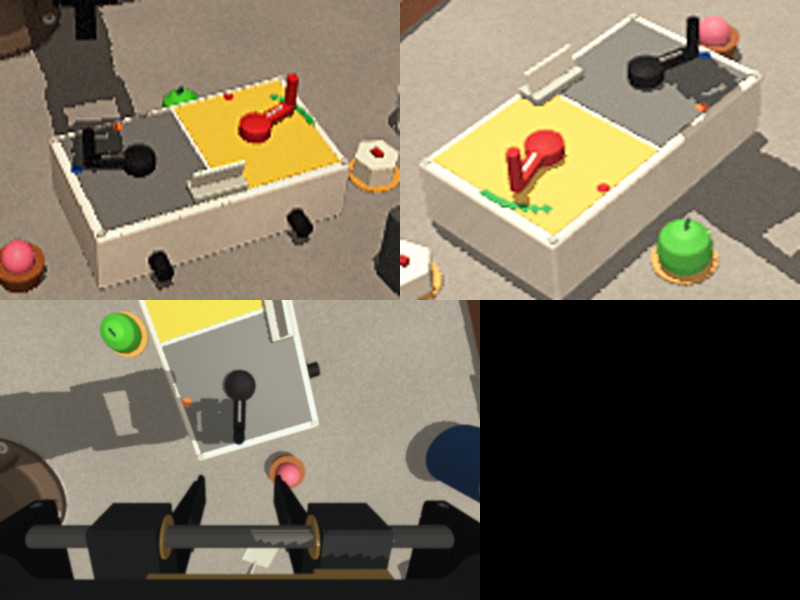

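The black crank points at the blue dot, the red one stands in the green marks, all bystanders are in place and the gripper is clear. Handing in.

```bash
python3 -c "
from bench import order
print(order.close_job())"
```

```text
the job is handed in; nothing more can be done
None
```

I turned the red isolator clockwise to its catch (about 1.31 rad) and the freed black selector counter-clockwise to its stop at the blue dot. Both stayed put after release, the bystanders near the box were undisturbed, and I handed the job in at about 19 s; it returned no verdict.

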